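Click the centrifuge's lid lock shut and record whether its release force is in limits

TASK

Push the bench centrifuge's lid-lock plunger gently straight down, never with more than 20 N, until it clicks and stays down, and feel the greatest force it takes to get it over its catch: 6 to 11 N is within limits. Then slide the tab on the status block fully home against its stop: towards the round post if that force was within limits, towards the square post if the lock was too light or too stiff. Leave the jar, the tip box and the flask alone.

Things in the scene. Friction and masses are not known exactly. Their poses are not given: they have to be found in the camera images.
- centrifuge: White bench centrifuge, fixed; case 210 mm (its x) by 180 mm (y), 100 mm high. Origin: centre of the underside; x points from the front (plunger edge, facing the robot) to the hinge, z up. The round grey lid (radius 70 mm, centred at x = +30, top at 112) is shut; its tongue (top at 104) reaches under the steel plunger, which stands at x = -80 mm, y = 0.
- plunger_top (a point): Centre of the plunger's flat round top: steel head 26 mm across, 9 mm thick, on a 12 mm stem; 131 mm above the bench at first, about 114 mm once clicked home. Axes: the centrifuge's. The catch spring inside is hidden and differs between starts: release force about 3, 9 or 15 N. To try again, pinch the head and pull it up (takes less than its release force).
- plunger (a joint): Plunger travel down, m: 0 at rest, 0.0175 clicked home, hard stop at 0.0195. Return spring under 1 N. Past 0.005 it rides over a sprung catch: the force rises steeply, is greatest (the release force) at 0.006 to 0.008, fades to nothing at 0.010 to 0.013, and there it snaps home by itself, away from the pusher, and stays. Pressing on below home meets about 1 N, then the stop.
- status_block: Flat aluminium block, fixed, at any yaw: 160 mm (its x) by 60 mm (y), 12 mm high. Origin: centre of the underside, z up. On its top stand two steel posts 8 mm high: a round one 18 mm across at x = +60 mm, a square one 18 by 18 mm at x = -60 mm. The tab slides along x between them.
- tab_top (a point): Centre of the top of the tab, an upright black plastic piece 16 mm along the slide (block's x), 30 mm across it (block's y), reaching from the block's top face (12 mm) to 40 mm above the bench. Its axes are the block's.
- tab (a joint): Where the tab stands along the block's x, m: 0 in the middle, +0.030 at the stop next to the round post, -0.030 at the stop next to the square post. It starts near the middle, slides against about 2 N of friction and stays where it is left.
- jar: Bystander: squat amber jar with a black lid, 52 mm across, 60 mm high, loose, about 0.15 kg. Origin: centre of its underside.
- tip_box: Bystander: closed blue pipette tip box with a clear lid, 90 by 70 mm, 50 mm high, loose. Origin: centre of its underside.
- flask: Bystander: conical glass flask, 80 mm across at the foot, 130 mm high, loose. Origin: centre of its underside.
Things that resemble listed ones, but are neither listed nor needed, are in the scene too. Several things have the shape of the status_block; the one meant has the colours described above.

How it is judged:
By the outcome, as a careful person would: the job done as asked, in the order asked, and still so for the second after the job is handed in, with the robot touching nothing.
It also fails if it takes over 54 s, if anything falls off the work surface, if the arm or the gripper's body presses on something with over 40 N, if the wrist force passes 120 N, or if a joint passes its speed limit or range.

ROBOT

A 6-joint arm with a two-finger parallel gripper is mounted at the origin on the work surface. World frame = base frame: x ahead of the robot, y to its left, z up, the work surface at z = 0. Lengths are in m, angles in rad, forces in N, time in s.
With the tool pointing down it reaches from about 0.325 to 0.9 m from the base axis. Payload 6.1 kg.
Tool frame: the origin (TCP) lies between the finger pads; the fingertips stand tips_ahead ahead of it and the grasp point (between the pads) lies 3 mm ahead of it (tips_ahead is the distance from the TCP to the fingertips, in m); z points along the fingers, y is the direction in which the jaws open and shut (so a half turn about z gives the same grasp; the last joint's range is limited). The gripper opens to 85 mm and grips with 20 to 120 N. Pads are 22 mm wide; open, the fingers measure 114 mm over their backs; the gripper's body (76 mm by 85 mm) begins 54 mm behind the grasp point. The pads swing forward as they close: fully open they stand 13 mm farther back than shut.
Start: joints at [1.212, 0.22, 1.526, -0, 1.395, -0.126], TCP at [0.144, 0.608, 0.253] pointing down, gripper open.
Joint ranges: [-2.98, 2.98], [-0.91, 2.08], [0.09, 2.57], [-1.24, 4.39], [0.2, 2.65], [-2.68, 2.68]. Speed limits (rad/s): [2.57, 2.57, 3.01, 3.14, 3.14, 3.14].

INTERFACE

Orientations are given as a unit quaternion [w, x, y, z].
In Python, from station import move_to, movel, set_joints, gripper_to, wait, solve_ik, read_camera, camera_model, IKError, finish_job, boxes_of, spot_point, current_clock, current_joint_positions, current_dq, current_tau, current_tcp_pos, current_eef_rot, current_ft_force, current_torque, current_width, tips_ahead gives the robot as it stands. Calls block until the motion is done:
- move_to(position, orientation): joint-space move of the TCP to a pose.
- movel(position, frame=None, feed=0.15): straight line of the TCP; frame=None keeps the orientation; feed is the mean speed in m/s.
- set_joints(angles): joint-space move.
- gripper_to(opening, effort=None): finger opening in m; effort is the grip in N (None keeps the last); returns when the fingers have stopped.
- wait(seconds).
- solve_ik(position, orientation): joint angles nearest the present ones, or None.
- read_camera(name): name is "scene" or "top"; returns the picture (480x640x3 uint8, red, green, blue); there is no depth.
- camera_model(name): a dict with "fx", "fy", "cx", "cy" (pixels), "world_to_cam" (4x4, takes a point from world to camera coordinates). Camera axes: x right, y down, z forward; pixel columns grow to the right and rows downward; lengths in m; the calibration is good to about 2 mm. A picture is of the moment at which its call begins. camera_model takes no time and is no camera call.
A pose or a line that the arm cannot do raises IKError and nothing moves.
- finish_job(): hands the job in, once; it reports no verdict.
Trained networks look in the newest picture that a camera, given by its name, has taken for a name from the list of things; names that differ only in an ending like _2 or _b are one class to them, and where a whole thing is asked for, a point or a joint stands for the part that bears it (a point fixed in the world has none). Each returns a list of dicts, best first, with "conf" (0 to 1); they miss things now and then, are a little off and sometimes report something else, mostly with a low value. They report only what shows in the picture. A call takes as long as a camera call. They do not tell look-alikes from the thing itself.
- boxes_of(label, camera): "xyz" ([x, y, z] in m, in the coordinates of the camera as it stood for that picture, good to about 4 mm: the middle of the surface that is visible of it).
- spot_point(label, camera): "xyz" ([x, y, z] in m, in the coordinates of the camera as it stood for that picture, good to about 4 mm: a listed point, or the origin of a listed thing).
Readings, each from a call of its own:
- current_clock(): time.
- current_joint_positions(): joint angles.
- current_dq(): joint speeds.
- current_tau(): joint torques, N m.
- current_tcp_pos(): TCP position.
- current_eef_rot(): TCP orientation.
- current_ft_force(): force on the tool from outside, world axes, zero at the start.
- current_torque(): the same for the moment, N m.
- current_width(): finger opening in m.
Only numpy, scipy, OpenCV 4.12 (cv2) and the standard library are available. Lean on these libraries where they do the work, as an engineer would, in place of code of your own. Each camera call takes 0.05 s, during which the arm holds its last target. There are 200 camera calls.

## Working session

There is one attempt and no reset: what is moved stays moved. The work goes in short steps, each a Python script; the robot and the scene stay as the last script left them, time stands still between calls to the robot, and variables do not carry over. Pictures are saved under pics/ and viewed, about 8 in all and at most 12, crops included, and the job is handed in when it is done.

```bash
mkdir -p pics
cat > h.py <<'E'
import numpy as np, cv2
from station import *
def w(cam,p):
    T=np.linalg.inv(camera_model(cam)["world_to_cam"]); return T[:3,:3]@np.array(p)+T[:3,3]
def px(cam,P):
    m=camera_model(cam); c=(np.array(m["world_to_cam"])@np.append(P,1))[:3]
    return np.array([m["fx"]*c[0]/c[2]+m["cx"], m["fy"]*c[1]/c[2]+m["cy"]])
def ray(cam,u,z):
    m=camera_model(cam); T=np.linalg.inv(m["world_to_cam"])
    d=T[:3,:3]@np.array([(u[0]-m["cx"])/m["fx"],(u[1]-m["cy"])/m["fy"],1]); o=T[:3,3]
    return o+d*(z-o[2])/d[2]
E
python3 - <<'E'
from h import *
np.set_printoptions(precision=4,suppress=True)
for c in ("scene","top"):
    im=read_camera(c); cv2.imwrite(f"pics/{c}0.png",im[:,:,::-1])
    print(c, np.linalg.inv(camera_model(c)["world_to_cam"])[:3,3])
    for l in ("centrifuge","plunger_top","status_block","tab_top","jar","tip_box","flask"):
        for d in spot_point(l,c): 
            P=w(c,d["xyz"]); print(l,round(d["conf"],2),P,px(c,P).round())
print(tips_ahead() if callable(tips_ahead) else tips_ahead,current_clock(),current_tcp_pos(),current_eef_rot())
E
```

```text
scene [ 1.228  -0.0948  1.0142]
centrifuge 0.67 [0.5318 0.2449 0.0002] [472. 227.]
centrifuge 0.63 [ 0.4702  0.0171 -0.0065] [358. 212.]
plunger_top 0.7 [0.4512 0.2344 0.1301] [471. 155.]
plunger_top 0.25 [ 0.7291 -0.0116  0.0019] [357. 322.]
status_block 0.8 [ 0.5869 -0.2007  0.0022] [254. 264.]
status_block 0.79 [ 0.7174 -0.4136 -0.0006] [138. 332.]
status_block 0.65 [ 0.7692 -0.2144  0.    ] [247. 351.]
status_block 0.58 [ 0.4331 -0.1571  0.0017] [274. 201.]
status_block 0.58 [ 0.4995 -0.3945 -0.0013] [159. 235.]
status_block 0.41 [ 0.5819 -0.195   0.0447] [255. 249.]
tab_top 0.77 [ 0.7187 -0.4116  0.0418] [133. 322.]
tab_top 0.63 [ 0.5816 -0.1924  0.0402] [256. 250.]
tab_top 0.6 [ 0.4964 -0.3874  0.0395] [158. 221.]
tab_top 0.58 [ 0.7654 -0.2141  0.0422] [244. 339.]
tab_top 0.45 [ 0.4273 -0.1561  0.046 ] [273. 185.]
jar 0.75 [ 0.4723  0.0186 -0.0007] [359. 211.]
tip_box 0.83 [ 0.6034  0.0037 -0.0003] [358. 265.]
tip_box 0.55 [ 0.7253 -0.0105  0.0008] [357. 321.]
flask 0.97 [ 0.7285 -0.0103  0.001 ] [358. 322.]
top [ 0.4136 -0.0895  1.0417]
centrifuge 0.66 [0.5352 0.2406 0.0001] [
[... 158 characters left out ...]
11] [459. 283.]
status_block 0.82 [ 0.5877 -0.2006 -0.0006] [373. 246.]
status_block 0.8 [ 0.7647 -0.2116  0.001 ] [374. 174.]
status_block 0.76 [ 0.7218 -0.4104 -0.0026] [457. 189.]
status_block 0.72 [ 0.4354 -0.1547  0.0038] [356. 311.]
tab_top 0.69 [ 0.7676 -0.2163  0.0405] [378. 168.]
tab_top 0.62 [ 0.5898 -0.1919  0.0403] [370. 242.]
tab_top 0.51 [ 0.4315 -0.1552  0.0427] [357. 313.]
tab_top 0.42 [ 0.4995 -0.3927  0.0438] [463. 280.]
tab_top 0.42 [ 0.721  -0.4108  0.0397] [463. 185.]
jar 0.79 [ 0.4739  0.02   -0.0057] [280. 296.]
tip_box 0.62 [0.597  0.0068 0.0019] [285. 244.]
flask 0.78 [ 0.7254 -0.0084 -0.0039] [291. 193.]
0.022 0.8 [0.1442 0.6081 0.2533] [0.     0.1161 0.9932 0.    ]
```

View pics/scene0.png

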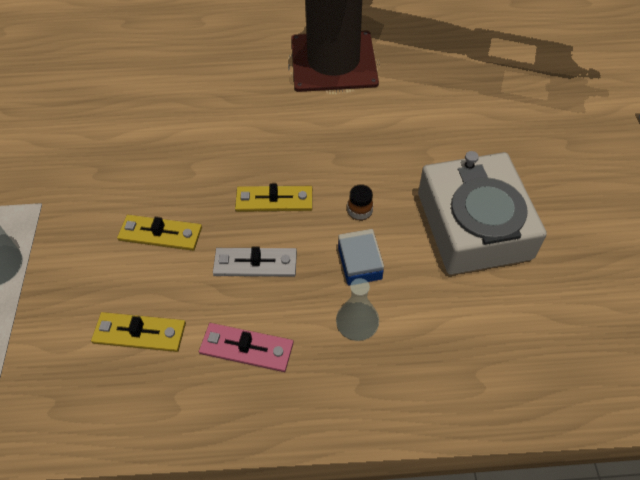

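View pics/top0.png

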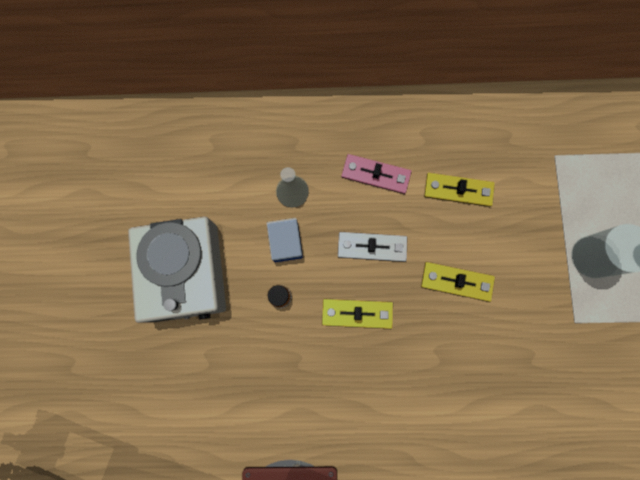

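The scene view shows a centrifuge at (480,215) with its plunger at (471,158). Five blocks share the status block's shape: yellow at (274,198), (160,232) and (139,331), pink at (247,346), and bare silver at (255,262), which is (373,246) in the top view. The silver one matches "aluminium". I'll confirm it, and the plunger, in one enlarged crop.

Run:
```python
import cv2,numpy as np
s=cv2.imread("pics/scene0.png");t=cv2.imread("pics/top0.png")
f=lambda im,x,y:cv2.resize(im[y:y+60,x:x+100],None,fx=4,fy=4,interpolation=cv2.INTER_CUBIC)
cv2.imwrite("pics/crop.png",np.vstack([np.hstack([f(s,205,230),f(t,325,215)]),np.hstack([f(s,420,140),f(t,120,270)])]))
```

```text
(no output)
```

View pics/crop.png

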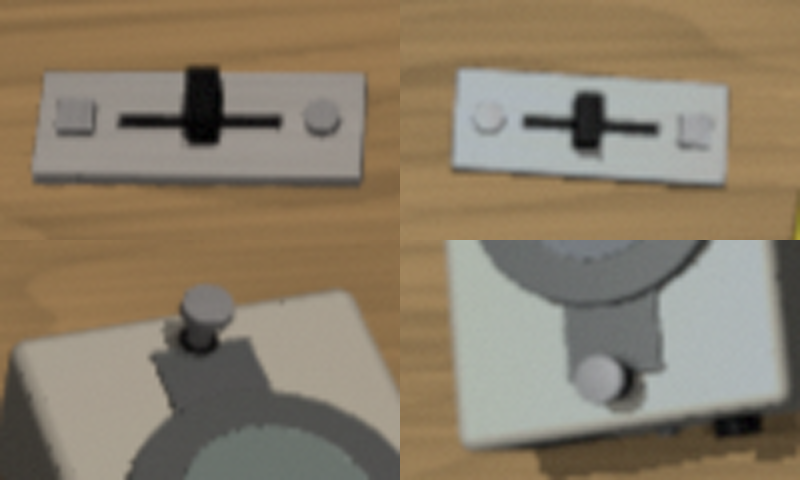

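The crop confirms the silver block: aluminium body, round post at its +y end, square post at its −y end. The plunger head is at scene (472,155) and top (170,304). Next I triangulate from both views, then close the gripper and move over the plunger.

```bash
cat >> h.py <<'E'
def tri(us,ut):
    P=[]
    for c,u in (("scene",us),("top",ut)):
        m=camera_model(c); K=np.array([[m["fx"],0,m["cx"]],[0,m["fy"],m["cy"]],[0,0,1]]); P.append(K@np.array(m["world_to_cam"])[:3])
    X=cv2.triangulatePoints(P[0],P[1],np.array(us,float),np.array(ut,float)).ravel(); return X[:3]/X[3]
def down(psi): a=(psi+np.pi/2)/2; return [0,np.cos(a),np.sin(a),0]   # psi: heading of tool y
E
python3 - <<'E'
from h import *
np.set_printoptions(precision=4,suppress=True)
pl=tri((472,155.3),(170,304.2)); r=tri((285.5,258.7),(347.2,244.2)); s=tri((224,258),(398.7,247.5)); t=tri((255.6,251.5),(372,243.7))
print("plunger",pl,"round",r,"square",s,"sep",np.linalg.norm((r-s)[:2]),"yaw",np.arctan2(*(r-s)[1::-1]),"tab",t)
P=np.array([0.4535,0.2345]); 
if abs(pl[2]-.131)<.008: P=(P+pl[:2])/2
for psi in (np.pi/2,np.pi/2-.3,0,0.5):
    print(psi,solve_ik([*P,.185],down(psi)))
gripper_to(0.0,20); print(P,current_clock(),tips_ahead,current_width())
E
```

```text
plunger [0.4544 0.2344 0.1315] round [ 0.5904 -0.1386  0.0179] square [ 0.5796 -0.2579  0.0183] sep 0.11981024395988184 yaw 1.4811996680247876 tab [ 0.5858 -0.1939  0.0432]
1.5707963267948966 [ 0.3223  0.0075  1.8908 -0.      1.2433 -1.2485]
1.2707963267948965 [ 0.3223  0.0075  1.8908 -0.      1.2433 -0.9485]
0 [ 0.3223  0.0075  1.8908 -0.      1.2433  0.3223]
0.5 [ 0.3223  0.0075  1.8908 -0.      1.2433 -0.1777]
[0.4539 0.2345] 1.5667 0.022 -0.000286750838910903
```

Measurements match the text: post spacing is 119.8 mm (expected 120) and plunger height is 131.5 mm (expected 131). Moving over the plunger and testing how the small steps behave in free air.

Run:
```python
from h import *
np.set_printoptions(precision=4,suppress=True)
P=[0.4539,0.2345]; 
move_to([*P,.180],down(0.5)); print(current_clock(),current_ft_force(),current_tcp_pos())
movel([*P,.160],feed=.05); print(current_clock(),current_ft_force(),current_tcp_pos())
for k in range(4):
    movel([*P,.160-.0003*(k+1)],feed=.01); print(current_clock(),current_ft_force(),current_tcp_pos())
```

```text
3.35 [-0.0995  0.4019 -0.0576] [0.4538 0.2353 0.1803]
3.9 [-0.4248  0.7646 -1.0162] [0.4536 0.2345 0.1596]
4.15 [-0.4096  0.403   0.4242] [0.4541 0.2346 0.16  ]
4.4 [ 0.5642 -0.4726  0.8909] [0.4539 0.2345 0.1595]
4.65 [-0.1139  0.3866  0.5298] [0.4539 0.2345 0.1591]
4.9 [ 0.1434  0.0656 -0.9961] [0.4539 0.2345 0.1587]
```

Run:
```python
from h import *
P=[0.4539,0.2345]; z=.1555; movel([*P,z],feed=.03)
log=[]; peak=0; hit=None; low=0
fz=lambda: np.mean([current_ft_force()[2] for _ in range(5)])
while z>.131:
    z-=.0006 if (peak<2 and z>.1490) else .0003
    movel([*P,z],feed=.01); f=fz(); zt=current_tcp_pos()[2]; peak=max(peak,f); log.append((round(z*1e3,1),round(zt*1e3,1),round(f,2)))
    if f>17.5: print("STOP high"); break
    low = low+1 if (z<.1445 and peak>2 and f<max(1.2,.15*peak)) else 0
    if low>=3: print("released"); break
print(log); print(peak,current_clock())
```

```text
released
[(154.9, np.float64(154.9), np.float64(-0.3)), (154.3, np.float64(154.3), np.float64(1.12)), (153.7, np.float64(153.7), np.float64(-0.75)), (153.1, np.float64(153.1), np.float64(0.4)), (152.5, np.float64(152.5), np.float64(0.61)), (151.9, np.float64(151.8), np.float64(0.72)), (151.3, np.float64(151.2), np.float64(0.98)), (150.7, np.float64(150.6), np.float64(0.66)), (150.1, np.float64(150.0), np.float64(0.69)), (149.5, np.float64(149.4), np.float64(-0.68)), (148.9, np.float64(148.8), np.float64(0.25)), (148.6, np.float64(148.6), np.float64(0.13)), (148.3, np.float64(148.3), np.float64(0.23)), (148.0, np.float64(148.1), np.float64(2.61)), (147.7, np.float64(147.9), np.float64(3.26)), (147.4, np.float64(147.7), np.float64(4.68)), (147.1, np.float64(147.5), np.float64(6.85)), (146.8, np.float64(147.4), np.float64(6.95)), (146.5, np.float64(147.3), np.float64(8.94)), (146.2, np.float64(147.2), np.float64(10.46)), (145.9, np.float64(147.0), np.float64(10.75)), (145.6, np.float64(146.9), np.float64(11.63)), (145.3, np.float64(146.7), np.float64(13.28)), (145.0, np.float64(146.6), np.float64(14.19)), (144.7, np.float64(146.3), np.float64(14.4)), (144.4, np.float64(146.1), np.float64(15.18)), (144.1, np.float64(145.9), np.float64(15.66)), (143.8, np.float64(145.6), np.float64(15.53)), (143.5, np.float64(145.2), np.float64(15.03)), (143.2, np.float64(144.9), np.float64(14.13)), (142.9, np.float64(144.3), np.float64(12.28)), (142.6, np.float64(143.8), np.float64(11.0)), (142.3, np.float64(143.0), np.float64(7.73)), (142.0, np.float64(142.1), np.float64(2.91)), (141.7, np.float64(141.2), np.float64(0.22)), (141.4, np.float64(141.1), np.float64(-0.35)), (141.1, np.float64(141.1), np.float64(-0.44))]
15.658420428887535 14.4083
```

The peak was 15.7 N, above the 11 N limit, so the lock is too stiff and the tab goes towards the **square** post. I'll lift off, check that the plunger is home and then look at the tab before pushing.

Run:
```python
from h import *
np.set_printoptions(precision=4,suppress=True)
movel([.4539,.2345,.19],feed=.1)
r=np.array([.5904,-.1386]);s=np.array([.5796,-.2579]);c=(r+s)/2;x=(r-s)/np.linalg.norm(r-s)
yaw=np.arctan2(x[1],x[0]); move_to([*(c+.032*x),.15],down(yaw-np.pi/2))
S=read_camera("scene"); 
for l in ("plunger_top","tab_top"):
  for d in spot_point(l,"scene")[:3]: print(l,d["conf"],w("scene",d["xyz"]))
T=read_camera("top")
for d in spot_point("plunger_top","top"): print(d["conf"],w("top",d["xyz"]))
f=lambda im,x,y:cv2.resize(im[y:y+75,x:x+100,::-1],None,fx=4,fy=4,interpolation=cv2.INTER_CUBIC)
cv2.imwrite("pics/c2.png",np.vstack([np.hstack([f(S,205,215),f(T,325,210)]),np.hstack([f(S,420,135),f(T,120,265)])]))
print(current_clock(),current_tcp_pos(),current_ft_force())
```

```text
plunger_top 0.57 [0.453  0.2353 0.1139]
tab_top 0.82 [ 0.7195 -0.4124  0.0423]
tab_top 0.71 [ 0.764  -0.2143  0.042 ]
tab_top 0.61 [ 0.5853 -0.1924  0.0437]
0.6 [0.4545 0.2378 0.115 ]
16.8667 [ 0.5881 -0.1654  0.1503] [ 0.1494 -1.1344 -0.5175]
```

View pics/c2.png

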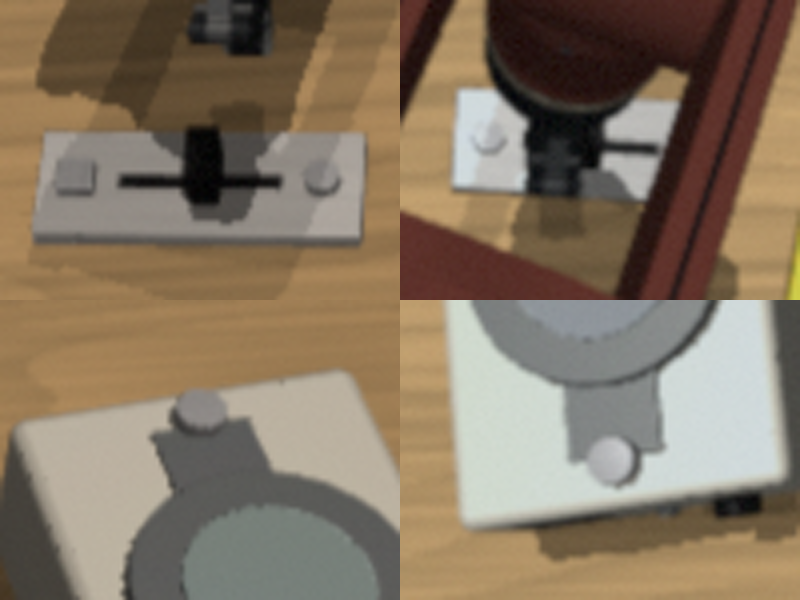

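The picture shows the plunger head sitting flush on the tongue at crop (200,410), at about 114 mm, so it has clicked home. The tab is still mid-slot at crop (203,165), and the square post is on the left. Now I push from the round-post side.

Run:
```python
from h import *
np.set_printoptions(precision=4,suppress=True)
r=np.array([.5904,-.1386]);s=np.array([.5796,-.2579]);c=(r+s)/2;x=(r-s)/np.linalg.norm(r-s)
Z=.048; movel([*(c+.032*x),.07],feed=.1); movel([*(c+.032*x),Z],feed=.04); print("down",current_ft_force(),current_clock())
a=.032; log=[]
while a>-.022:
    a-=.0025 if a>-.004 else .0007
    movel([*(c+a*x),Z],feed=.02); f=np.mean([current_ft_force()[:2] for _ in range(5)],axis=0)@x
    at=(current_tcp_pos()[:2]-c)@x; log.append((round(a*1e3,1),round(float(at)*1e3,1),round(float(f),2)))
    if f>9: print("stop reached"); break
print(log,current_clock())
```

```text
down [-0.1569 -0.3377  0.0321] 18.5167
stop reached
[(29.5, 29.2, 0.35), (27.0, 26.8, -0.48), (24.5, 24.3, -0.55), (22.0, 21.9, 0.23), (19.5, 19.5, 0.19), (17.0, 17.0, 0.96), (14.5, 14.3, 0.83), (12.0, 11.8, 0.26), (9.5, 9.2, 0.87), (7.0, 6.8, 0.53), (4.5, 4.3, 1.4), (2.0, 1.8, 1.14), (-0.5, -0.7, 2.06), (-3.0, -3.3, 1.33), (-5.5, -5.7, 1.33), (-6.2, -6.3, 0.85), (-6.9, -6.9, 0.9), (-7.6, -7.6, 1.62), (-8.3, -8.4, 1.45), (-9.0, -9.1, 1.35), (-9.7, -9.8, 1.5), (-10.4, -10.5, 1.15), (-11.1, -11.2, 2.0), (-11.8, -11.9, 1.47), (-12.5, -12.6, 0.64), (-13.2, -12.8, 5.4), (-13.9, -12.9, 6.3), (-14.6, -13.0, 9.32)] 25.8917
```

The tab stopped firmly with the finger centre at −13 mm (about −11 expected). Backing off, lifting clear and checking.

Run:
```python
from h import *
np.set_printoptions(precision=4,suppress=True)
r=np.array([.5904,-.1386]);s=np.array([.5796,-.2579]);c=(r+s)/2;x=(r-s)/np.linalg.norm(r-s)
p=c+.002*x; movel([*p,.048],feed=.05); movel([*p,.2],feed=.15); move_to([.45,.0,.3],down(0))
print(current_tcp_pos(),current_ft_force())
S=read_camera("scene")
for l in ("tab_top","plunger_top","jar","tip_box","flask"):
  for d in spot_point(l,"scene"):
    P=w("scene",d["xyz"]); print(l,round(d["conf"],2),P,((P[:2]-c)@x*1e3).round(1) if l=="tab_top" else "")
cv2.imwrite("pics/s3.png",cv2.resize(S[120:360,200:520,::-1],None,fx=2.5,fy=2.5,interpolation=cv2.INTER_CUBIC)); print(current_clock())
```

```text
[ 0.4503 -0.0005  0.2995] [0.254  0.261  0.0502]
tab_top 0.8 [ 0.7647 -0.2167  0.042 ] -2.2
tab_top 0.79 [ 0.7231 -0.41    0.0435] -198.5
tab_top 0.67 [ 0.584  -0.2255  0.043 ] -27.2
tab_top 0.65 [ 0.4954 -0.3884  0.0397] -197.5
tab_top 0.55 [ 0.4298 -0.1574  0.0411] 26.7
plunger_top 0.54 [0.452  0.2344 0.1111] 
plunger_top 0.27 [ 0.726  -0.0106 -0.0011] 
jar 0.86 [ 0.4698  0.0177 -0.0007] 
tip_box 0.67 [ 0.6052  0.0071 -0.0038] 
flask 0.66 [ 0.7272 -0.0124  0.0016] 
28.85
```

View pics/s3.png

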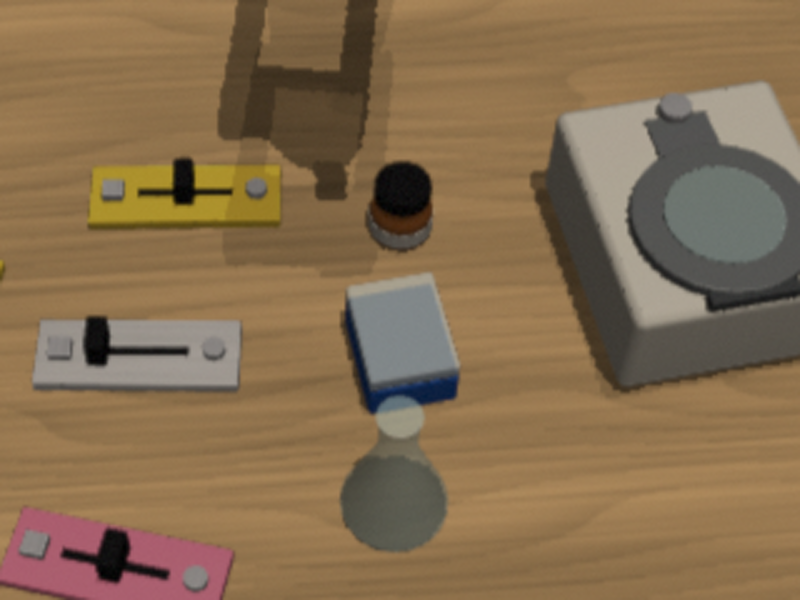

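The tab is at crop (97,340), at the slot's square-post end. The plunger is down at (676,107). The jar, tip box and flask are where they were, and the gripper is clear. Handing in.

```bash
python3 -c "
from station import *
print(finish_job(),current_clock())"
```

```text
the job is handed in; nothing more can be done
the job is handed in; nothing more can be done
```

I pushed the lid-lock plunger down until it clicked, judged the lock too stiff, slid the aluminium block's tab to the square-post stop and handed the job in.

- **Plunger force:** I pressed in 0.3–0.6 mm steps. The greatest force was 15.7 N (noise roughly ±1 N), which is above the 11 N limit and below your 20 N cap. The force then fell to zero, and both cameras put the plunger top at about 114 mm afterwards. The last reading was 111 mm, 3 mm lower but within the network's error.
- **Tab:** It slid at about 1–2 N, then the force rose to 9.3 N with almost no further movement, so it is against the stop. The camera network put it at −27 mm where −30 mm is expected, within its 4 mm error. In the picture it sits at the slot's square-post end.
- **Bystanders:** The jar, tip box and flask are where they were at the start, to within the camera error.
- **Finish:** The gripper was clear of everything, and the clock read 28.9 s at the last check before handing in, against the 54 s limit.

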